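# Undo the last clamp of the pressure canner

## Task

The pressure canner has cooled and all its clamps but the one at the front hang open. With a fingertip, stroke the wings of that clamp's loose wing nut round anticlockwise, stroke after stroke, until the nut has risen clear of the lip on the lid's forked lug, then push the bolt outward so that it drops and hangs open like the others. Never pinch the wing nut, leave the lid seated where it is, and leave the jars where they stand.

Things in the scene. Friction and masses are not known exactly. Their poses are not given: they have to be found in the camera images.
- canner: Aluminium pressure canner, heavy, does not move; stands on a round trivet 236 mm across; origin under the trivet's centre, z up. Pot 220 mm across, rim 165 mm above the worktop. Its own -x points from its axis to the clamp still done up, which faces the robot to within 30 degrees; the five others, at 60 degree steps, hang open. That clamp's bolt stands upright 128 mm from the pot's axis
- lid: Loose aluminium lid, 1.6 kg, seated on the pot; origin at the centre of its underside, level with the rim. Flange 8 mm thick, 226 mm across. A dome rises steeply from 97 mm radius to a shoulder 34 mm above the origin at 90 mm radius and 49 mm in the middle, a grip bar to 75 mm: at wing height a finger cannot pass inside the nut, only round its outer side
- lug_seat (a point): Point on the lid at the top of the forked lug of the clamp still done up, on the axis of its bolt, 18 mm above the lid's origin. Two prongs, slot 10.6 mm wide, open outward; each prong ends in an upright lip 5 mm high, 12.5 to 15.6 mm outward of the bolt's axis, behind which the nut's washer is caught
- wing_nut (a joint): Turn of the black wing nut on its bolt, rad, unwrapped; 0 = its washer down on the lug, growing anticlockwise from above, which raises the nut 4 mm a turn. Starts at 0.1 to 2.4. Up to about 7.7 the washer is caught behind the lips; from 8.8 a light push swings the bolt out; the thread's stop is at 13.2. It turns lightly (0.03 N m, about 1 N at the wings) and stays where it is left
- clamp_bolt (a joint): Swing of the clamp's bolt, rad: 0 = upright in the lug (it rattles up to 0.05), growing as it swings outward, away from the pot's axis; past about 0.2 it falls by its own weight (at the last strokes it may already tip; forcing it back then jams the washer on the lips); stop at 2.5, hanging. The pivot is 58 mm below the top of the lug and drags lightly (0.012 N m)
- nut_middle (a point): Point on the bolt's axis inside the wing nut at half the height of the wings. The hub is 15 to 19 mm thick; two wings in one line, 61 mm over their ends, 8 mm thick, reaching 9 mm above and below this point; the steel saddle washer below is 22 by 20 mm and its underside 18 mm below this point. It rises with the nut
- wing_end (a point): Point at the end of one wing, at the same height as nut_middle, 30 mm from the axis; the other wing lies opposite
- bolt_tip (a point): Upper end of the steel bolt, 8 mm thick; 54 mm above the top of the lug when upright. It sticks out about 27 mm above the wings when the nut is down and about 19 mm when it is at the thread's stop
- jar_bluecap: loose glass spice jar with blue cap, 60 mm across, 110 mm high; origin under its centre; a bystander
- jar_greycap: loose glass spice jar with grey cap, 61 mm across, 102 mm high; origin under its centre; a bystander
- jar_square: loose square glass jar with blue cap, 70 mm across, 112 mm high; origin under its centre; a bystander
- jar_honey: loose dark jar with blue cap, 72 mm across, 142 mm high; origin under its centre; a bystander

How it is judged:
At the end, for the whole second after the job is handed in: The front clamp's bolt hangs outward at rest, more than 1.5 rad from upright, with its nut still on it and turned up past 7.5 rad (below about 7.7 the washer cannot leave the lug unforced); the lid is level and within 8 mm of where it was seated (value of joint clamp_bolt above 1.5 rad and value of joint wing_nut above 7.5 rad and velocity of joint clamp_bolt below 0.2 rad/s and distance of lid from where it was at the start of the episode below 0.008 m and angle between lid's own z axis and vertical below 0.05 rad); the robot touches nothing.
It fails at once if the wing nut is pinched: fingers press on both faces of a wing, or both sides of the hub, at once (more than 2 N each) ((contact force between the fingers and wing_nut_c0 above 2 N and contact force between the fingers and wing_nut_c1 above 2 N) or (contact force between the fingers and wing_nut_c4 above 2 N and contact force between the fingers and wing_nut_c5 above 2 N) or (contact force between the fingers and wing_nut_c6 above 2 N and contact force between the fingers and wing_nut_c7 above 2 N)).
It fails at once if the lid is lifted, tipped or dragged more than 8 mm (distance of lid from where it was at the start of the episode above 0.008 m or angle between lid's own z axis and vertical above 0.06 rad).
It fails at once if a jar is moved more than 20 mm (distance of any of jar_bluecap, jar_greycap, jar_square, jar_honey from where it was at the start of the episode above 0.02 m).
It also fails if it takes over 58 s, if anything falls off the work surface, if the arm or the gripper's body presses on something with over 40 N, if the wrist force passes 120 N, or if a joint passes its speed limit or range.

## Robot

A 7-joint arm with a two-finger parallel gripper is mounted at the origin on a cart in front of the work surface, level with it; the furniture and walls round the work are solid. World frame = base frame: x ahead of the robot, y to its left, z up, the work surface at z = 0. Lengths are in m, angles in rad, forces in N, time in s.
With the tool pointing down it reaches from about 0.4 to 0.85 m from the base axis. Payload 4.5 kg.
Tool frame: the origin (TCP) lies midway between the tips of the shut fingers; the grasp point (between the pads) lies 19 mm behind it; z points along the fingers, y is the line along which they close (so a half turn about z gives the same grasp; the last joint's range is limited). The gripper opens to 85 mm and grips with 20 to 120 N. Pads are 22 mm wide; open, the fingers measure 114 mm over their backs; the gripper's body (76 mm by 85 mm) begins 54 mm behind the grasp point. The pads swing forward as they close: fully open they stand 13 mm farther back than shut.
Start: joints at [1.273, 0.689, -0.195, 1.565, 0.157, 0.902, -0.215], TCP at [0.204, -0.591, 0.231] pointing down, gripper open.
Joint ranges: [-3.01, 3.01], [-0.46, 2.08], [-1.47, 1.51], [0.13, 2.56], [-1, 4.14], [0.04, 2.09], [-2.66, 2.66]. Speed limits (rad/s): [2.57, 2.57, 3.14, 3.14, 3.14, 3.14, 3.14].

## Interface

Orientations are given as a unit quaternion [x, y, z, w].
In Python, from rig import read_state, eyes, bot gives the robot as it stands.
- The arm moves only by the tool servo_tool, never from a script. Its argument "series" is a list of rows, each an object of numbers: "tx", "ty", "tz": the shift along the tool's x, y, z in units of 2.5 cm (1.0 is 2.5 cm); "wx", "wy", "wz": the turn, a rotation vector about the tool's x, y, z in units of 0.08 rad (1.0 is 0.08 rad); "claw": the closure, from -1 (fully open) to 1 (shut). A call has 1 to 20 rows; each row shifts and turns the commanded pose from where the row before left it, along the tool's axes as they then stand; what a row does not reach is not made up. A row lasts 1/12 s, in which the tool goes at most 41.7 mm and 7.16 degrees, less where a joint would pass 70% of its speed; a pose out of reach is approached as far as the arm can. A call with a number of a shift or a turn outside -1 to 1 is refused whole. A call with a gripper value outside its range is refused whole. The fingers move at their own pace and stop on an object; "grip_force" is the grip in N (left out, the last holds). Time passes only in rows, so rows that do not move let the fingers close. It gives the time, the measured TCP pose, the force, the opening and the grip force at its end, in the units of the state.
- read_state(): the state, without advancing time (a new reading comes with each control period).
- eyes.capture(name): name is "side" or "top" or "wrist"; returns a dict with "frame" (400x640x3 uint8, blue, green, red), "K" (3x3 intrinsics, pixels), "rvec" (rotation vector, rad) and "tvec" (3), from world to camera coordinates, as OpenCV has them. Camera axes: x right, y down, z forward; pixel columns grow to the right and rows downward; lengths in m; the calibration is good to about 2 mm. A picture is of the moment at which its call begins. There is no depth.
- bot.finish_job(): hands the job in; it is judged then, once.
The state is a dict: "time": time; "qpos": joint angles; "joint_vel": joint speeds; "joint_torque": joint torques, N m; "tool_pos": TCP position; "tool_rot": TCP orientation; "force": force on the tool from outside, world axes, zero at the start; "torque": the same for the moment, N m; "gripper_width": finger opening in m; "grasp_force": force on a finger pad.
Only numpy, scipy, OpenCV 4.12 (cv2) and the standard library are available. Lean on these libraries where they do the work, as an engineer would, in place of code of your own. Each camera call takes 0.05 s, during which the arm holds its last target. There are 200 camera calls.

## Working session

There is one attempt and no reset: what is moved stays moved. The work goes in short steps, Python scripts to look and compute and a tool call to move; the robot and the scene stay as the last step left them, time stands still between calls to the robot, and variables do not carry over. Pictures are saved under pics/ and viewed, at most 10 in all, crops included, and the job is handed in when it is done.

Besides the shell and the picture viewer there is one more tool, called after "Emit:" in YAML: its name, and indented under it one key for each argument. servo_tool: Moves the arm, as the interface text tells. Its arguments: {"type":"object","properties":{"series":{"type":"array","items":{"type":"object","properties":{"tx":{"type":"number","minimum":-1,"maximum":1},"ty":{"type":"number","minimum":-1,"maximum":1},"tz":{"type":"number","minimum":-1,"maximum":1},"wx":{"type":"number","minimum":-1,"maximum":1},"wy":{"type":"number","minimum":-1,"maximum":1},"wz":{"type":"number","minimum":-1,"maximum":1},"claw":{"type":"number"}}}},"grip_force":{"type":"number"}},"required":["series"]}

```bash
mkdir -p pics; ls; cat > cam.py <<'E'
import numpy as np, cv2
from rig import read_state, eyes, bot
def cap(n,f=None):
    c=eyes.capture(n)
    if f: cv2.imwrite('pics/'+f,c['frame'])
    return c
def ray(c,u,v):
    R=cv2.Rodrigues(np.array(c['rvec'],float))[0];t=np.array(c['tvec'],float).ravel()
    d=R.T@np.linalg.inv(np.array(c['K']))@[u,v,1.]
    return -R.T@t,d/np.linalg.norm(d)
def onz(c,u,v,z):
    o,d=ray(c,u,v);return o+d*(z-o[2])/d[2]
def proj(c,P):
    return cv2.projectPoints(np.array(P,float).reshape(-1,3),np.array(c['rvec'],float),np.array(c['tvec'],float),np.array(c['K'],float),None)[0].reshape(-1,2)
E
python3 - <<'E'
from cam import *
a=cap('side','s0.png');b=cap('top','t0.png')
for c in(a,b): print(ray(c,320,200),c['K'][0][0])
s=read_state();print(s)
E
```

```text
pics
(array([-0.0702287 ,  0.89093138,  0.76979316]), array([ 0.43401764, -0.76556295, -0.47491269])) 423.18907419608615
(array([ 0.3528851 , -0.11694664,  1.44352145]), array([ 0.14662819, -0.00632202, -0.98917147])) 429.77928015549634
{'time': 0.1, 'qpos': array([ 1.27281426,  0.68987959, -0.19455817,  1.56625922,  0.15732047,
        0.90250126, -0.21509387]), 'joint_vel': array([ 0.00140268, -0.00248226,  0.00102462, -0.00155722, -0.00190047,
       -0.00157084, -0.00099318]), 'joint_torque': array([-3.40842431e-03, -5.40605378e+01, -1.27113562e+00, -1.58985293e+01,
        9.45862761e-03,  4.40197735e-03,  2.79654768e-05]), 'tool_pos': array([ 0.20336007, -0.59036643,  0.23057291]), 'tool_rot': array([ 9.86260794e-01,  1.65193718e-01, -1.93140718e-04, -8.02940280e-04]), 'force': array([ 0.88885869,  0.19744767, -0.19294362]), 'torque': array([-0.0054215 ,  0.01592292,  0.04972849]), 'grasp_force': 0.0, 'gripper_width': 0.08571381520658716}
```

View pics/s0.png

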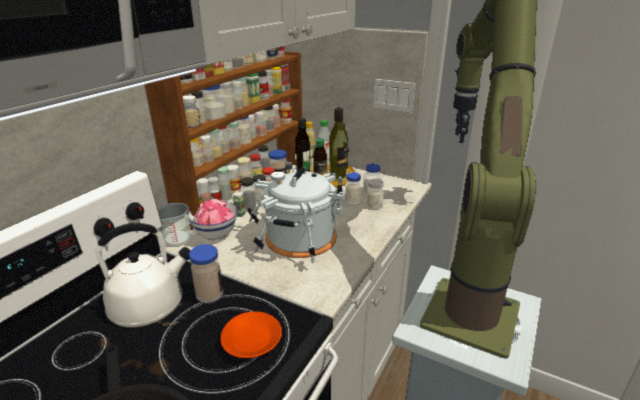

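View pics/t0.png

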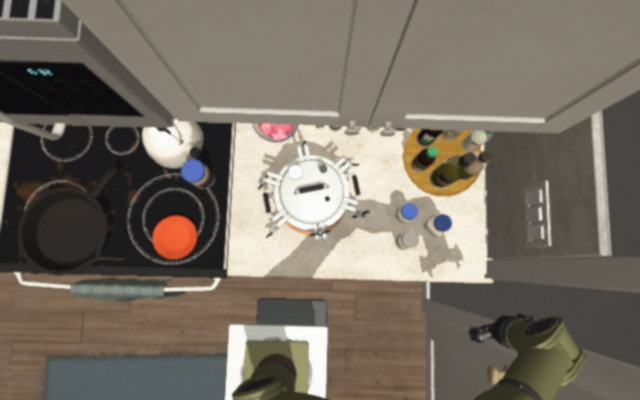

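```bash
python3 - <<'E'
from cam import *
b=cv2.imread('pics/t0.png')[130:260,245:385];a=cv2.imread('pics/s0.png')[160:265,235:350]
b=cv2.resize(b,None,fx=4,fy=4,interpolation=2)[:480,:560]
a=cv2.resize(a,None,fx=2,fy=2,interpolation=2)
o=np.zeros((520,800,3),np.uint8);o[:480,:560]=b;o[:210,560:790]=a;cv2.imwrite('pics/c1.png',o)
E
```

```text
(no output)
```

View pics/c1.png

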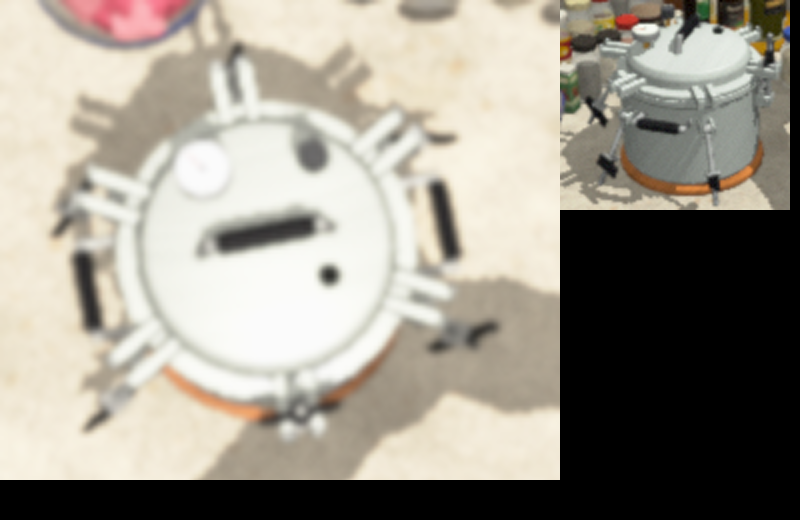

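```bash
python3 - <<'E'
from cam import *
b=cap('top');s=cap('side')
print('axis',onz(b,311.5,191.5,.2),'bolt',onz(b,320.5,232.3,.22), 'tool',proj(b,read_state()['tool_pos']))
for n,(u,v) in dict(jb=(409,211),jb2=(442,223),jg=(405,240)).items(): print(n,onz(b,u,v,.11))
p=onz(b,320.5,232.3,.22);print(proj(s,p),proj(s,[p[0],p[1],.18]))
w=cap('wrist','w0.png');print(ray(w,320,200))
# IK probing not available: radius check
print(np.hypot(*p[:2]))
E
```

```text
axis [ 0.56166488 -0.09927141  0.2       ] bolt [ 0.4413579  -0.12879747  0.22      ] tool [[485.65177999 323.09923585]]
jb [ 0.523981   -0.40532927  0.11      ]
jb2 [ 0.4892111  -0.50870337  0.11      ]
jg [ 0.43289927 -0.39276115  0.11      ]
[[339.257807   180.69780278]] [[339.05041979 192.59546313]]
(array([ 0.2824283 , -0.56349948,  0.37268804]), array([-0.30662389, -0.11324593, -0.94506992]))
0.4597668808716568
```

Emit:
servo_tool:
  series:
    - {"tz": -0.8, "tx": 0.3, "ty": -0.3, "claw": 1}
    - {"tz": -0.8, "tx": 0.6, "ty": -0.6, "claw": 1}
    - {"tz": -0.8, "tx": 0.7, "ty": -0.7, "claw": 1}
    - {"tx": 0.75, "ty": -0.7, "claw": 1}
    - {"tx": 0.75, "ty": -0.7, "claw": 1}
    - {"tx": 0.75, "ty": -0.7, "claw": 1}
    - {"tx": 0.75, "ty": -0.7, "claw": 1}
    - {"tx": 0.75, "ty": -0.7, "claw": 1}
    - {"tx": 0.75, "ty": -0.7, "claw": 1}
    - {"tx": 0.75, "ty": -0.7, "claw": 1}
    - {"tx": 0.75, "ty": -0.7, "claw": 1}
    - {"tx": 0.75, "ty": -0.7, "claw": 1}
    - {"tx": 0.75, "ty": -0.7, "claw": 1}
    - {"tx": 0.75, "ty": -0.7, "claw": 1}
    - {"tx": 0.75, "ty": -0.7, "claw": 1}
    - {"tx": 0.75, "ty": -0.7, "claw": 1}
    - {"tx": 0.75, "ty": -0.7, "claw": 1}
    - {"tx": 0.75, "ty": -0.7, "claw": 1}
    - {"tx": 0.5, "ty": -0.6, "claw": 1}
    - {"claw": 1}

```text
validation failed for argument at $.se...
```

```bash
python3 - <<'E'
from cam import *
c=cap('wrist','w1.png');print(ray(c,320,200));s=read_state();print(s['tool_pos'],s['tool_rot'],s['gripper_width'],s['qpos'],s['force'])
print('bolt tip prior px',proj(c,[.441,-.129,.237]))
E
```

```text
(array([ 0.28245677, -0.56355523,  0.37281277]), array([-0.30651579, -0.11349293, -0.94507536]))
[ 0.20350342 -0.5907334   0.23101977] [ 9.86270492e-01  1.65137607e-01 -7.62009386e-05 -2.84646126e-04] 0.08541217668834053 [ 1.27282149  0.68943267 -0.19456457  1.56563042  0.15732187  0.90250721
 -0.21512897] [-0.32382844 -0.81296413 -0.13181796]
bolt tip prior px [[-2875.92480204 -2647.83405393]]
```

View pics/w1.png

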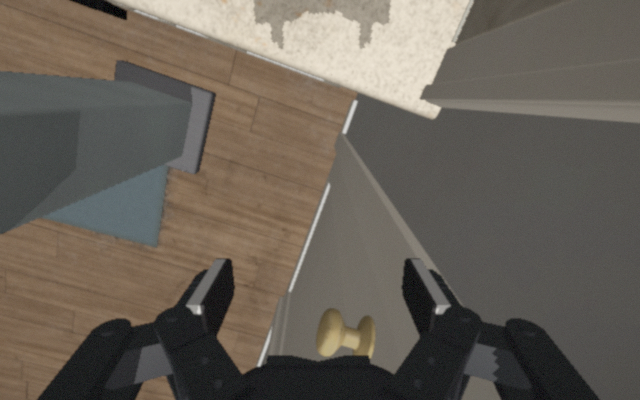

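Emit:
servo_tool:
  series:
    - {"tx": 0.3, "ty": -0.3, "tz": -0.8, "wx": 0, "wy": 0, "wz": 0, "claw": 1}
    - {"tx": 0.6, "ty": -0.6, "tz": -0.8, "wx": 0, "wy": 0, "wz": 0, "claw": 1}

```text
time: 0.47
tool_pos: [0.2151, -0.5634, 0.2703]
tool_rot: [0.987, 0.163, -0.001, -0.001]
force: [-0.0, -0.2, -0.0]
gripper_width: 0.0637
grasp_force: 0.0
```

Emit:
servo_tool:
  series:
    - {"tx": 0.75, "ty": -0.7, "tz": -0.8, "wx": 0, "wy": 0, "wz": 0, "claw": 1}
    - {"tx": 0.75, "ty": -0.7, "tz": 0, "wx": 0, "wy": 0, "wz": 0, "claw": 1}
    - {"tx": 0.75, "ty": -0.7, "tz": 0, "wx": 0, "wy": 0, "wz": 0, "claw": 1}
    - {"tx": 0.75, "ty": -0.7, "tz": 0, "wx": 0, "wy": 0, "wz": 0, "claw": 1}
    - {"tx": 0.75, "ty": -0.7, "tz": 0, "wx": 0, "wy": 0, "wz": 0, "claw": 1}
    - {"tx": 0.75, "ty": -0.7, "tz": 0, "wx": 0, "wy": 0, "wz": 0, "claw": 1}
    - {"tx": 0.75, "ty": -0.7, "tz": 0, "wx": 0, "wy": 0, "wz": 0, "claw": 1}
    - {"tx": 0.75, "ty": -0.7, "tz": 0, "wx": 0, "wy": 0, "wz": 0, "claw": 1}
    - {"tx": 0.75, "ty": -0.7, "tz": 0, "wx": 0, "wy": 0, "wz": 0, "claw": 1}
    - {"tx": 0.75, "ty": -0.7, "tz": 0, "wx": 0, "wy": 0, "wz": 0, "claw": 1}
    - {"tx": 0.75, "ty": -0.7, "tz": 0, "wx": 0, "wy": 0, "wz": 0, "claw": 1}
    - {"tx": 0.75, "ty": -0.7, "tz": 0, "wx": 0, "wy": 0, "wz": 0, "claw": 1}
    - {"tx": 0.75, "ty": -0.7, "tz": 0, "wx": 0, "wy": 0, "wz": 0, "claw": 1}
    - {"tx": 0.75, "ty": -0.7, "tz": 0, "wx": 0, "wy": 0, "wz": 0, "claw": 1}
    - {"tx": 0.75, "ty": -0.7, "tz": 0, "wx": 0, "wy": 0, "wz": 0, "claw": 1}
    - {"tx": 0.75, "ty": -0.7, "tz": 0, "wx": 0, "wy": 0, "wz": 0, "claw": 1}
    - {"tx": 0.5, "ty": -0.5, "tz": 0, "wx": 0, "wy": 0, "wz": 0, "claw": 1}
    - {"tx": 0.2, "ty": -0.2, "tz": 0, "wx": 0, "wy": 0, "wz": 0, "claw": 1}
    - {"tx": 0, "ty": 0, "tz": 0, "wx": 0, "wy": 0, "wz": 0, "claw": 1}

```text
time: 2.05
tool_pos: [0.4216, -0.1761, 0.2914]
tool_rot: [0.986, 0.167, 0.0, -0.0]
force: [0.4, 0.4, 0.3]
gripper_width: -0.0004
grasp_force: 0.0
```

```bash
python3 - <<'E'
from cam import *
c=cap('wrist','w2.png');print(ray(c,320,200));s=read_state();print(s['tool_pos'],s['tool_rot'],s['gripper_width'],s['qpos'],s['force'])
print('bolt tip prior px',proj(c,[[.441,-.129,.237],[.441,-.129,.183]]))
E
```

```text
(array([ 0.50033608, -0.14865035,  0.43337998]), array([-0.30521261, -0.11491915, -0.94532474]))
[ 0.42073129 -0.17771957  0.29129933] [ 9.86188888e-01  1.65624319e-01 -1.52533060e-04  1.96325360e-04] -0.00019057493657907856 [ 0.46993835  0.39113125 -0.24590573  1.96634202  0.13051646  0.79916223
 -1.08735951] [-0.3996602  -0.10240287  0.88251135]
bolt tip prior px [[261.57214714 174.69496957]
 [272.89912919 159.12736168]]
```

View pics/w2.png

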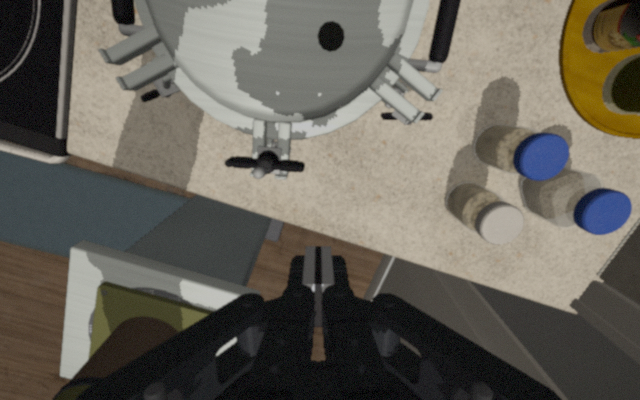

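```bash
python3 - <<'E'
from cam import *
c=cap('wrist');f=c['frame'];g=f.max(2)
m=(g<50).astype(np.uint8);m[:,:]*=1
r=np.zeros_like(m);r[140:185,215:315]=m[140:185,215:315]
ys,xs=np.nonzero(r);print(xs.min(),xs.max(),ys.min(),ys.max(),len(xs))
for x in range(224,308,4):
    q=ys[xs==x]; print(x,(q.min(),q.max()) if len(q) else None,end=' ')
z=.202
L=onz(c,xs.min(),np.median(ys[xs<=xs.min()+8]),z);R=onz(c,xs.max()+1,np.median(ys[xs>=xs.max()-8]),z)
print('\n',L,R,(L+R)/2,np.linalg.norm(L-R),np.degrees(np.arctan2(*(L-R)[1::-1])))
print(c['K'][0][0])
cv2.imwrite('pics/w3.png',cv2.resize(f[100:280,190:400],None,fx=3.5,fy=3.3,interpolation=2))
E
```

```text
224 301 149 168 747
224 (np.int64(160), np.int64(162)) 228 (np.int64(157), np.int64(163)) 232 (np.int64(156), np.int64(164)) 236 (np.int64(156), np.int64(164)) 240 (np.int64(156), np.int64(165)) 244 (np.int64(156), np.int64(165)) 248 (np.int64(157), np.int64(164)) 252 (np.int64(158), np.int64(165)) 256 (np.int64(157), np.int64(164)) 260 (np.int64(151), np.int64(163)) 264 (np.int64(150), np.int64(166)) 268 (np.int64(150), np.int64(167)) 272 (np.int64(152), np.int64(166)) 276 (np.int64(158), np.int64(166)) 280 (np.int64(160), np.int64(167)) 284 (np.int64(159), np.int64(168)) 288 (np.int64(160), np.int64(168)) 292 (np.int64(160), np.int64(168)) 296 (np.int64(161), np.int64(168)) 300 (np.int64(162), np.int64(168)) 304 None 
 [ 0.43146829 -0.0961122   0.202     ] [ 0.4485131  -0.15510369  0.202     ] [ 0.43999069 -0.12560795  0.202     ] 0.06140457022179931 106.11594636600297
296.97459780545245
```

View pics/w3.png

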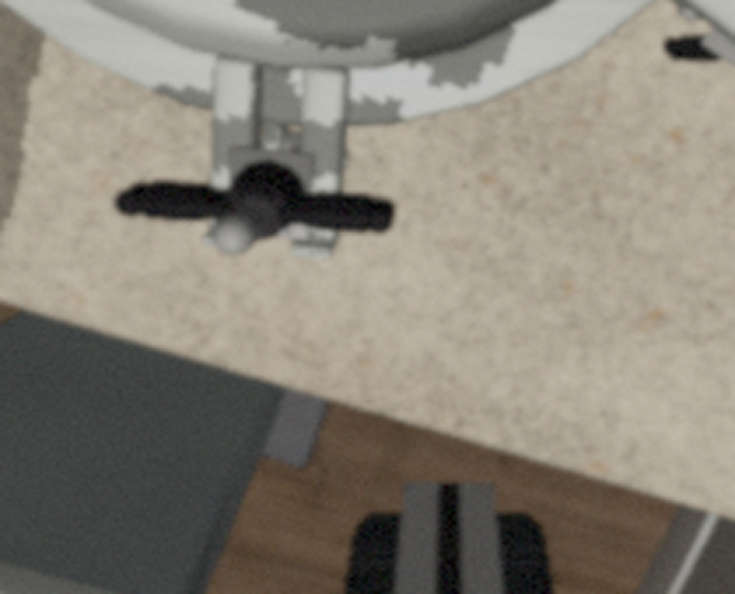

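Emit:
servo_tool:
  series:
    - {"tx": 0, "ty": 0, "tz": 0, "wx": 0, "wy": 0, "wz": 0.65, "claw": 1}
    - {"tx": 0, "ty": 0, "tz": 0, "wx": 0, "wy": 0, "wz": 0.65, "claw": 1}
    - {"tx": 0.49, "ty": -0.72, "tz": 0, "wx": 0, "wy": 0, "wz": 0, "claw": 1}
    - {"tx": 0.49, "ty": -0.72, "tz": 0, "wx": 0, "wy": 0, "wz": 0, "claw": 1}
    - {"tx": 0.49, "ty": -0.72, "tz": 0, "wx": 0, "wy": 0, "wz": 0, "claw": 1}
    - {"tx": 0.49, "ty": -0.72, "tz": 0.4, "wx": 0, "wy": 0, "wz": 0, "claw": 1}
    - {"tx": 0, "ty": 0, "tz": 0.7, "wx": 0, "wy": 0, "wz": 0, "claw": 1}
    - {"tx": 0, "ty": 0, "tz": 0.5, "wx": 0, "wy": 0, "wz": 0, "claw": 1}
    - {"tx": 0, "ty": 0, "tz": 0, "wx": 0, "wy": 0, "wz": 0, "claw": 1}
    - {"tx": 0, "ty": 0, "tz": 0, "wx": 0, "wy": 0, "wz": 0, "claw": 1}

```text
time: 2.98
tool_pos: [0.4515, -0.098, 0.251]
tool_rot: [0.994, 0.112, -0.001, 0.0]
force: [0.1, -0.2, 0.5]
gripper_width: -0.0003
grasp_force: 0.0
```

```bash
cat >> cam.py <<'E'
from scipy.spatial.transform import Rotation as Ro
B=np.array([.440,-.126])
def rel():
    s=read_state();R=Ro.from_quat(s['tool_rot']).as_matrix();d=np.array(s['tool_pos'])-[B[0],B[1],0]
    print('t',s['time'],'rel mm',(R.T[:2,:2]@d[:2]*1000).round(1),'z',s['tool_pos'][2].round(4),'xang',np.degrees(np.arctan2(R[1,0],R[0,0])).round(1),'tilt',R[:2,2].round(3),'F',s['force'].round(1))
E
python3 - <<'E'
from cam import *
rel()
# refine bolt from this view: dark mask near nut
c=cap('wrist','w4.png')
print('tip,seat,TCP px',proj(c,[[.44,-.126,.237],[.44,-.126,.202],read_state()['tool_pos']]).round(1))
g=c['frame'];p=proj(c,[.44,-.126,.202])[0].astype(int);print(p)
cv2.imwrite('pics/w4c.png',cv2.resize(g[max(p[1]-80,0):p[1]+100,p[0]-130:p[0]+100],None,fx=3,fy=3,interpolation=2))
E
```

```text
t 2.9833 rel mm [ 17.5 -24.7] z 0.251 xang 12.9 tilt [-0.002 -0.001] F [ 0.1 -0.2  0.5]
tip,seat,TCP px [[358.2 273.2]
 [351.9 245.9]
 [317.5 259.4]]
[351 245]
```

View pics/w4c.png

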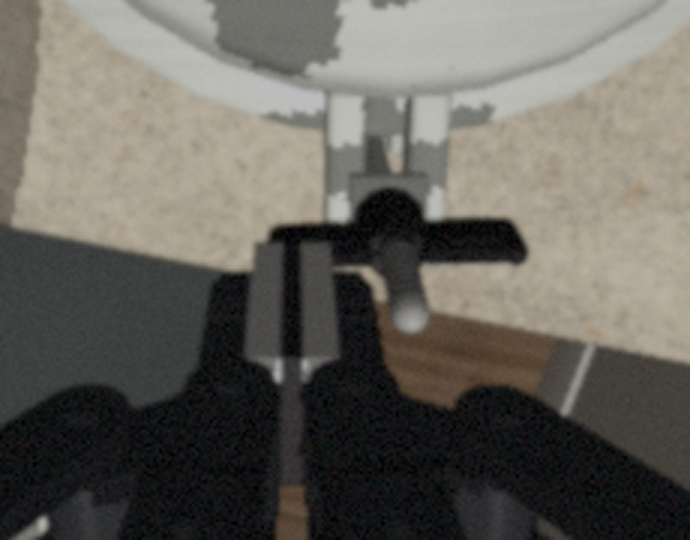

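Emit:
servo_tool:
  series:
    - {"tx": 0, "ty": 0, "tz": 0.8, "wx": 0, "wy": 0, "wz": 0, "claw": 1}
    - {"tx": 0, "ty": 0, "tz": 0.8, "wx": 0, "wy": 0, "wz": 0, "claw": 1}
    - {"tx": 0, "ty": 0, "tz": 0.4, "wx": 0, "wy": 0, "wz": 0, "claw": 1}
    - {"tx": 0, "ty": 0, "tz": 0, "wx": 0, "wy": 0, "wz": 0, "claw": 1}
    - {"tx": -0.38, "ty": 0, "tz": 0, "wx": 0, "wy": 0, "wz": 0, "claw": 1}
    - {"tx": -0.32, "ty": -0.04, "tz": 0, "wx": 0, "wy": 0, "wz": 0, "claw": 1}
    - {"tx": -0.32, "ty": 0.04, "tz": 0, "wx": 0, "wy": 0, "wz": 0, "claw": 1}

```text
time: 3.62
tool_pos: [0.428, -0.1024, 0.2025]
tool_rot: [0.994, 0.114, 0.002, 0.0]
force: [2.6, -0.1, 0.6]
gripper_width: 0.0
grasp_force: 1.0
```

```bash
python3 - <<'E'
from cam import *
rel()
E
```

```text
t 3.6167 rel mm [ -6.3 -25.7] z 0.2025 xang 13.1 tilt [ 0.004 -0.   ] F [ 2.6 -0.1  0.6]
```

Contact is light. I'll continue the stroke.

Emit:
servo_tool:
  series:
    - {"tx": -0.24, "ty": 0.12, "tz": 0, "wx": 0, "wy": 0, "wz": 0, "claw": 1}
    - {"tx": -0.2, "ty": 0.2, "tz": 0, "wx": 0, "wy": 0, "wz": 0, "claw": 1}
    - {"tx": -0.16, "ty": 0.24, "tz": 0, "wx": 0, "wy": 0, "wz": 0, "claw": 1}
    - {"tx": -0.08, "ty": 0.28, "tz": 0, "wx": 0, "wy": 0, "wz": 0, "claw": 1}
    - {"tx": 0, "ty": 0.32, "tz": 0, "wx": 0, "wy": 0, "wz": 0, "claw": 1}
    - {"tx": 0.08, "ty": 0.28, "tz": 0, "wx": 0, "wy": 0, "wz": 0, "claw": 1}
    - {"tx": 0.2, "ty": 0.28, "tz": 0, "wx": 0, "wy": 0, "wz": 0, "claw": 1}
    - {"tx": 0.28, "ty": 0.2, "tz": 0, "wx": 0, "wy": 0, "wz": 0, "claw": 1}
    - {"tx": 0.32, "ty": 0.08, "tz": 0, "wx": 0, "wy": 0, "wz": 0, "claw": 1}
    - {"tx": 0.32, "ty": 0, "tz": 0, "wx": 0, "wy": 0, "wz": 0, "claw": 1}
    - {"tx": 0.28, "ty": -0.04, "tz": 0, "wx": 0, "wy": 0, "wz": 0, "claw": 1}
    - {"tx": 0.2, "ty": -0.08, "tz": 0, "wx": 0, "wy": 0, "wz": 0, "claw": 1}
    - {"tx": 0, "ty": 0, "tz": 0, "wx": 0, "wy": 0, "wz": 0, "claw": 1}

```text
time: 4.7
tool_pos: [0.4649, -0.1411, 0.2015]
tool_rot: [0.993, 0.115, 0.002, 0.0]
force: [-0.1, -0.1, 0.7]
gripper_width: 0.0005
grasp_force: 0.5
```

```bash
cat >> cam.py <<'E'
def look(f,dz=0):
    rel();c=cap('wrist');p=proj(c,[*B,.203])[0].astype(int);print('nut px',p)
    y0,x0=max(p[1]-80,0),max(p[0]-110,0)
    cv2.imwrite('pics/'+f,cv2.resize(c['frame'][y0:y0+180,x0:x0+220],None,fx=3,fy=3,interpolation=2))
E
python3 -c "
from cam import *
look('a1.png')"
```

```text
t 4.7 rel mm [20.8 20.4] z 0.2015 xang 13.2 tilt [0.003 0.   ] F [-0.1 -0.1  0.7]
nut px [281 293]
```

View pics/a1.png

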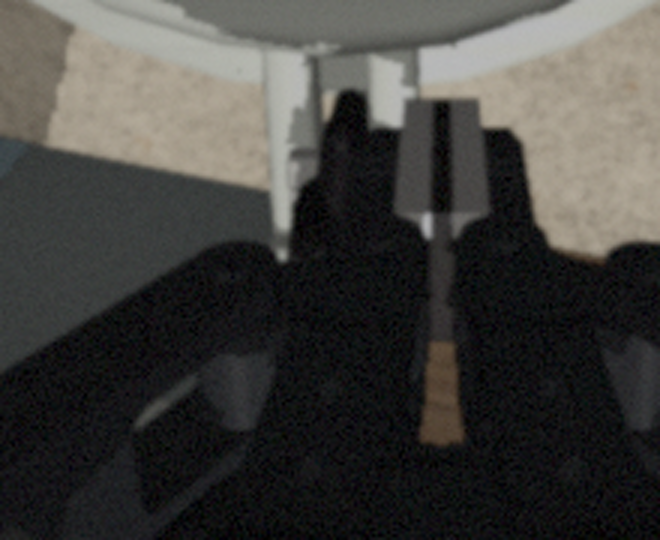

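Emit:
servo_tool:
  series:
    - {"tx": -0.08, "ty": 0.05, "tz": -0.5, "wx": 0, "wy": 0, "wz": 0, "claw": 1}
    - {"tx": -0.08, "ty": 0, "tz": -1, "wx": 0, "wy": 0, "wz": 0, "claw": 1}
    - {"tx": 0, "ty": 0, "tz": -0.9, "wx": 0, "wy": 0, "wz": 0, "claw": 1}
    - {"tx": 0, "ty": -0.5, "tz": 0, "wx": 0, "wy": 0, "wz": 0, "claw": 1}
    - {"tx": 0, "ty": -0.5, "tz": 0, "wx": 0, "wy": 0, "wz": 0, "claw": 1}
    - {"tx": 0, "ty": -0.5, "tz": 0, "wx": 0, "wy": 0, "wz": 0, "claw": 1}
    - {"tx": 0, "ty": -0.4, "tz": 0, "wx": 0, "wy": 0, "wz": 0, "claw": 1}
    - {"tx": 0, "ty": 0, "tz": 0, "wx": 0, "wy": 0, "wz": 0, "claw": 1}

```text
time: 5.42
tool_pos: [0.447, -0.0949, 0.2607]
tool_rot: [0.993, 0.116, -0.001, -0.001]
force: [0.3, 0.8, 0.4]
gripper_width: 0.0001
grasp_force: 0.0
```

```bash
cat >> cam.py <<'E'
def wing(z=.206):
    # dark pixels in the horizontal plane z around the bolt, right/inner side mostly unobstructed by the finger
    rel();c=cap('wrist');g=c['frame'].max(2)
    v,u=np.nonzero(g<50);P=np.array([onz(c,a,b,z) for a,b in zip(u,v)])[:,:2]-B
    R=Ro.from_quat(read_state()['tool_rot']).as_matrix();q=(P@R[:2,:2])*1000
    H=np.zeros((17,17),int)
    for x,y in q:
        i,j=int((42.5-x)//5),int((y+42.5)//5)
        if 0<=i<17 and 0<=j<17:H[i,j]+=1
    print('rows: x inward +40 down to -40; cols y -40..40');print('\n'.join(' '.join('%2d'%k for k in r) for r in H))
E
python3 -c "
from cam import *
wing()"
```

```text
t 5.4167 rel mm [ 14.  -28.6] z 0.2607 xang 13.3 tilt [-0.002  0.002] F [0.3 0.8 0.4]
rows: x inward +40 down to -40; cols y -40..40
 0  0  0  0  0  0  0  0  0  0  0  0  0  0  0  0  0
 0  0  0  0  0  0  0  0  0  0  0  0  0  0  0  0  0
 0  0  0  0  0  0  0  0  6  5  0  0  0  0  0  0  0
 0  0  0  0  0  0  0  0 18 42  0  0  0  0  0  0  0
 0  0  0  0  0  0  0  0 29 38  0  0  0  0  0  0  0
 0  0  0  0  0  0  0  1 48 37  0  0  0  0  0  0  0
 0  0  0  0  0  0  1 34 42 27  0  0  0  0  0  0  0
 0  0  0  0  0  0 11 42 42 25  0  0  0  0  0  0  0
 0  0  0  0  0  0  8 48 41 38  0  0  0  0  0  0  0
 0  0  4  1  0  0  0 19 12 15  0  0  0  0  0  0  0
 0  0 30  6  0  0  0 15 17  2  0  0  0  0  0  0  0
14  0 25  5  2 17  3 30 13  0  0  0  0  0  0  0  0
24  0 30 11  1 37 36 34 12  0  0  0  0  0  0  0  0
23  0 30 12  0 36 42 38 24  0  0  0  0  0  0  0  0
18  0 32 12  0 33 42 36 16  0  0  0  0  0  0  0  0
14  0 22 15  0 25 30 28  4  0  0  0  0  0  0  0  0
26  2 12  9  7 36 36 25  0  0  0  0  0  0  0  0  0
```

Emit:
servo_tool:
  series:
    - {"tx": 0, "ty": 0, "tz": 0.8, "wx": 0, "wy": 0, "wz": 0, "claw": 1}
    - {"tx": 0, "ty": 0, "tz": 0.9, "wx": 0, "wy": 0, "wz": 0, "claw": 1}
    - {"tx": 0, "ty": 0, "tz": 0.6, "wx": 0, "wy": 0, "wz": 0, "claw": 1}
    - {"tx": 0, "ty": 0, "tz": 0, "wx": 0, "wy": 0, "wz": 0, "claw": 1}
    - {"tx": -0.24, "ty": 0.06, "tz": 0, "wx": 0, "wy": 0, "wz": 0, "claw": 1}
    - {"tx": -0.32, "ty": 0.02, "tz": 0, "wx": 0, "wy": 0, "wz": 0, "claw": 1}
    - {"tx": -0.32, "ty": 0.06, "tz": 0, "wx": 0, "wy": 0, "wz": 0, "claw": 1}
    - {"tx": -0.24, "ty": 0.12, "tz": 0, "wx": 0, "wy": 0, "wz": 0, "claw": 1}
    - {"tx": -0.2, "ty": 0.2, "tz": 0, "wx": 0, "wy": 0, "wz": 0, "claw": 1}
    - {"tx": -0.16, "ty": 0.24, "tz": 0, "wx": 0, "wy": 0, "wz": 0, "claw": 1}
    - {"tx": -0.08, "ty": 0.28, "tz": 0, "wx": 0, "wy": 0, "wz": 0, "claw": 1}
    - {"tx": 0, "ty": 0.32, "tz": 0, "wx": 0, "wy": 0, "wz": 0, "claw": 1}
    - {"tx": 0.08, "ty": 0.28, "tz": 0, "wx": 0, "wy": 0, "wz": 0, "claw": 1}
    - {"tx": 0.2, "ty": 0.28, "tz": 0, "wx": 0, "wy": 0, "wz": 0, "claw": 1}
    - {"tx": 0.28, "ty": 0.2, "tz": 0, "wx": 0, "wy": 0, "wz": 0, "claw": 1}
    - {"tx": 0.32, "ty": 0.08, "tz": 0, "wx": 0, "wy": 0, "wz": 0, "claw": 1}
    - {"tx": 0.32, "ty": 0, "tz": 0, "wx": 0, "wy": 0, "wz": 0, "claw": 1}
    - {"tx": 0.28, "ty": -0.04, "tz": 0, "wx": 0, "wy": 0, "wz": 0, "claw": 1}
    - {"tx": 0.12, "ty": -0.08, "tz": 0, "wx": 0, "wy": 0, "wz": 0, "claw": 1}
    - {"tx": 0, "ty": 0, "tz": 0, "wx": 0, "wy": 0, "wz": 0, "claw": 1}

```text
time: 7.13
tool_pos: [0.4622, -0.1461, 0.2039]
tool_rot: [0.993, 0.115, 0.001, 0.0]
force: [1.6, -0.8, 0.3]
gripper_width: 0.0001
grasp_force: 0.3
```

```bash
python3 -c "
from cam import *
rel()"
```

```text
t 7.1333 rel mm [17.  24.6] z 0.2039 xang 13.2 tilt [0.002 0.   ] F [ 1.6 -0.8  0.3]
```

Emit:
servo_tool:
  series:
    - {"tx": -0.05, "ty": 0.1, "tz": -0.4, "wx": 0, "wy": 0, "wz": 0, "claw": 1}
    - {"tx": 0, "ty": 0, "tz": -1, "wx": 0, "wy": 0, "wz": 0, "claw": 1}
    - {"tx": 0, "ty": 0, "tz": -0.9, "wx": 0, "wy": 0, "wz": 0, "claw": 1}
    - {"tx": 0, "ty": -0.55, "tz": 0, "wx": 0, "wy": 0, "wz": 0, "claw": 1}
    - {"tx": 0, "ty": -0.55, "tz": 0, "wx": 0, "wy": 0, "wz": 0, "claw": 1}
    - {"tx": 0, "ty": -0.55, "tz": 0, "wx": 0, "wy": 0, "wz": 0, "claw": 1}
    - {"tx": 0, "ty": -0.5, "tz": 0, "wx": 0, "wy": 0, "wz": 0, "claw": 1}
    - {"tx": 0, "ty": 0, "tz": 0, "wx": 0, "wy": 0, "wz": 0, "claw": 1}

```text
time: 7.8
tool_pos: [0.4476, -0.0943, 0.2616]
tool_rot: [0.993, 0.116, 0.0, -0.001]
force: [0.4, 0.5, 0.2]
gripper_width: 0.0001
grasp_force: 0.0
```

```bash
python3 -c "
from cam import *
wing()"
```

```text
t 7.8 rel mm [ 14.7 -29.1] z 0.2616 xang 13.3 tilt [0.001 0.002] F [0.4 0.5 0.2]
rows: x inward +40 down to -40; cols y -40..40
 0  0  0  0  0  0  0  0  0  0  0  0  0  0  0  0  0
 0  0  0  0  0  0  0  0  0  0  0  0  0  0  0  0  0
 0  0  0  0  0  0  0  0  0  3 12  0  0  0  0  0  0
 0  0  0  0  0  0  0  0  0 26 38  0  0  0  0  0  0
 0  0  0  0  0  0  0  0  5 47 43  1  0  0  0  0  0
 0  0  0  0  0  0  0  2 19 42 21  0  0  0  0  0  0
 0  0  0  0  0  0  7 45 47 46  7  0  0  0  0  0  0
 0  0  0  0  0  0 15 39 41 34  0  0  0  0  0  0  0
 0  0  0  0  0  0  2 39 27 34  0  0  0  0  0  0  0
 0  0  4  1  0  0  0 11 19 11  1  0  0  0  0  0  0
 0  0 30  7  0  0  4 39 25  2  0  0  0  0  0  0  0
17  0 30  6  3 22 27 36 16  0  0  0  0  0  0  0  0
24  0 30 12  0 42 37 40  3  0  0  0  0  0  0  0  0
18  0 25 10  0 35 30 26  0  0  0  0  0  0  0  0  0
15  0 30 12  0 36 39 18  0  0  0  0  0  0  0  0  0
 8  0 25 10  0 25 37 14  0  0  0  0  0  0  0  0  0
20  2 13  3 10 33 40 16  0  0  0  0  0  0  0  0  0
```

Emit:
servo_tool:
  series:
    - {"tx": 0, "ty": 0, "tz": 0.8, "wx": 0, "wy": 0, "wz": 0, "claw": 1}
    - {"tx": 0, "ty": 0, "tz": 0.9, "wx": 0, "wy": 0, "wz": 0, "claw": 1}
    - {"tx": 0, "ty": 0, "tz": 0.55, "wx": 0, "wy": 0, "wz": 0, "claw": 1}
    - {"tx": 0, "ty": 0, "tz": 0, "wx": 0, "wy": 0, "wz": 0, "claw": 1}
    - {"tx": -0.26, "ty": 0.06, "tz": 0, "wx": 0, "wy": 0, "wz": 0, "claw": 1}
    - {"tx": -0.32, "ty": 0.02, "tz": 0, "wx": 0, "wy": 0, "wz": 0, "claw": 1}
    - {"tx": -0.32, "ty": 0.06, "tz": 0, "wx": 0, "wy": 0, "wz": 0, "claw": 1}
    - {"tx": -0.24, "ty": 0.12, "tz": 0, "wx": 0, "wy": 0, "wz": 0, "claw": 1}
    - {"tx": -0.2, "ty": 0.2, "tz": 0, "wx": 0, "wy": 0, "wz": 0, "claw": 1}
    - {"tx": -0.16, "ty": 0.24, "tz": 0, "wx": 0, "wy": 0, "wz": 0, "claw": 1}
    - {"tx": -0.08, "ty": 0.28, "tz": 0, "wx": 0, "wy": 0, "wz": 0, "claw": 1}
    - {"tx": 0, "ty": 0.32, "tz": 0, "wx": 0, "wy": 0, "wz": 0, "claw": 1}
    - {"tx": 0.08, "ty": 0.28, "tz": 0, "wx": 0, "wy": 0, "wz": 0, "claw": 1}
    - {"tx": 0, "ty": 0, "tz": 0, "wx": 0, "wy": 0, "wz": 0, "claw": 1}

```text
time: 9.02
tool_pos: [0.4209, -0.1468, 0.2052]
tool_rot: [0.994, 0.112, 0.001, 0.001]
force: [-1.3, -1.0, -1.0]
gripper_width: -0.0004
grasp_force: 0.3
```

```bash
python3 -c "
from cam import *
wing(.208)"
```

```text
t 9.0167 rel mm [-23.3  16. ] z 0.2052 xang 12.9 tilt [ 0.001 -0.001] F [-1.3 -1.  -1. ]
rows: x inward +40 down to -40; cols y -40..40
 0  0  0  0  0  0  0  0  0  0  0  0  0  0  0  0  0
 0  0  0  0  0  0  0  0  0  0  0  0  0  0  0  0  0
 0  0  0  0  0  0  0  0  0  0  0  0  0  0  0  0  0
 0  0  0  0  0  0  0  0  0  0  0  0  0  0  0  0  0
 0  0  0  0  0  0  0  0  0  0  0  0  0  0  0  0  0
 0  0  0 25 18  0  0  0  7  3  0  0  0  0  0  0  0
 0  0 26 89 91 74 31 41 89 78  6  0  0  0  0  0  0
 0  0 19 57 88 89 88 89 90 90 29  0  0  0  0  0  0
 0  0  0  0  8 39 74 82 36 86 74 39  5  0  0  0  0
 0  0  0  0  0  0  0 30  7 81 86 90 87 45  1  0  0
 0  0  0  0  0  0  0  0  2  2 27 68 87 84 13  0  0
 0  0  0  0  0  0  0  0  0  0  0 35 18 46  7  0  0
 0  0  0  0  0  0  0  0  3 53 12 54  1 40 14  0  0
 0  0  0  0  0  0  0  0 18 72 13 48  8 51 52  0  0
 0  0  0  0  0  0  0  0 28 72  8 48  8 41 68  0  0
 0  0  0  0  0  0  0  0 38 74  2 42  6 42 72  5  0
 0  0  0  3  9  0  0  4 58 63 52  8 27 63 63 22  0
```

Emit:
servo_tool:
  series:
    - {"tx": -0.15, "ty": -0.15, "tz": 0, "wx": 0, "wy": 0, "wz": 0, "claw": 1}
    - {"tx": 0, "ty": 0, "tz": -1, "wx": 0, "wy": 0, "wz": 0, "claw": 1}
    - {"tx": 0, "ty": 0, "tz": -1, "wx": 0, "wy": 0, "wz": 0, "claw": 1}
    - {"tx": 0, "ty": 0, "tz": -0.6, "wx": 0, "wy": 0, "wz": 0, "claw": 1}
    - {"tx": 0.7, "ty": -0.2, "tz": 0, "wx": 0, "wy": 0, "wz": 0, "claw": 1}
    - {"tx": 0.8, "ty": -0.2, "tz": 0, "wx": 0, "wy": 0, "wz": 0, "claw": 1}
    - {"tx": 0.8, "ty": -0.1, "tz": 0, "wx": 0, "wy": 0, "wz": 0, "claw": 1}
    - {"tx": 0, "ty": 0, "tz": 0, "wx": 0, "wy": 0, "wz": 0, "claw": 1}
    - {"tx": 0, "ty": 0, "tz": 0.8, "wx": 0, "wy": 0, "wz": 0, "claw": 1}
    - {"tx": 0, "ty": 0, "tz": 0.9, "wx": 0, "wy": 0, "wz": 0, "claw": 1}
    - {"tx": 0, "ty": 0, "tz": 0.15, "wx": 0, "wy": 0, "wz": 0, "claw": 1}
    - {"tx": 0, "ty": 0, "tz": 0, "wx": 0, "wy": 0, "wz": 0, "claw": 1}

```text
time: 10.07
tool_pos: [0.4671, -0.1163, 0.2228]
tool_rot: [0.993, 0.114, -0.002, -0.0]
force: [0.6, -1.2, 0.3]
gripper_width: -0.0002
grasp_force: 0.0
```

```bash
python3 -c "
from cam import *
rel()"
```

```text
t 10.0667 rel mm [28.6 -3.3] z 0.2228 xang 13.1 tilt [-0.004  0.   ] F [ 0.6 -1.2  0.3]
```

Emit:
servo_tool:
  series:
    - {"tx": -0.2, "ty": 0.1, "tz": 0, "wx": 0, "wy": 0, "wz": 0, "claw": 1}
    - {"tx": -0.2, "ty": 0, "tz": 0, "wx": 0, "wy": 0, "wz": 0, "claw": 1}
    - {"tx": -0.2, "ty": 0, "tz": 0, "wx": 0, "wy": 0, "wz": 0, "claw": 1}
    - {"tx": -0.2, "ty": 0, "tz": 0, "wx": 0, "wy": 0, "wz": 0, "claw": 1}
    - {"tx": -0.2, "ty": 0, "tz": 0, "wx": 0, "wy": 0, "wz": 0, "claw": 1}
    - {"tx": 0, "ty": 0, "tz": 0, "wx": 0, "wy": 0, "wz": 0, "claw": 1}

```text
time: 10.57
tool_pos: [0.4435, -0.1251, 0.2241]
tool_rot: [0.994, 0.113, -0.0, 0.0]
force: [-0.0, 0.5, -0.2]
gripper_width: 0.0002
grasp_force: 0.0
```

```bash
python3 -c "
from cam import *
wing(.21)"
```

```text
t 10.5667 rel mm [ 3.6 -0.1] z 0.2241 xang 13.0 tilt [-0.001 -0.001] F [-0.   0.5 -0.2]
rows: x inward +40 down to -40; cols y -40..40
 0  0  0  0  0  0  0  0  0  0  0  0  0  0  0  0  0
 0  0  0  0  0  0  0  0  0  0  0  0  0  0  0  0  0
 0  0  0  0  0  0  0  0  0  0  0  0  0  0  0  0  0
 0  0  0  0  0  0  0  0  0  0  0  0  0  0  0  0  0
 0  0  0  0  0  0  0  0  0  0  0  0  0  0  0  0  0
 0  0  0  0  0  0  0  0  0  0  0  0  0  0  0  0  0
 0  0  0  0  0  0  0  0  0  0  0  0  0  0  0  0  0
 0  0  0 18 15  0  0  0 27  0  0  0  0  0  0  0  0
 0  0  4 54 62 51 34  0 44  0  3  1  0  0  0  0  0
 0  0 21 59 60 56 49  0 45  0 46 31  0  0  0  0  0
 0  0  8 39 52 64 52  0 55  0 48 59 24  4  0  0  0
 0  0  0  0  0 61 35  0 50  0 36 56 56 47  0  0  0
 0  0  0  0 15 56 33  0 38  0 32 60 57 56  4  0  0
 0  0  0  0 35 56 56 30  0 27 56 56 56 51 11  0  0
48 23  0 15 46 48 48 48 19 48 48 48 48 12  0 14 39
55 54 51 54 54 56 56 56 17 56 56 56 56 56 45 46 56
47 48 48 48 48 44 46 48 16 48 48 48 45 45 48 48 48
```

Emit:
servo_tool:
  series:
    - {"tx": -0.3, "ty": 0, "tz": 0, "wx": 0, "wy": 0, "wz": 0, "claw": 1}
    - {"tx": -0.3, "ty": 0, "tz": 0, "wx": 0, "wy": 0, "wz": 0, "claw": 1}
    - {"tx": -0.3, "ty": 0, "tz": 0, "wx": 0, "wy": 0, "wz": 0, "claw": 1}
    - {"tx": -0.3, "ty": 0, "tz": 0, "wx": 0, "wy": 0, "wz": 0, "claw": 1}
    - {"tx": 0, "ty": 0, "tz": 0, "wx": 0, "wy": 0, "wz": 0, "claw": 1}
    - {"tx": 0.4, "ty": 0, "tz": -0.8, "wx": 0, "wy": 0, "wz": 0, "claw": 1}
    - {"tx": 0.4, "ty": 0.8, "tz": -0.8, "wx": 0, "wy": 0, "wz": 0, "claw": 1}
    - {"tx": 0, "ty": 0.8, "tz": -0.8, "wx": 0, "wy": 0, "wz": 0, "claw": 1}
    - {"tx": 0, "ty": 0.5, "tz": -0.8, "wx": 0, "wy": 0, "wz": 0, "claw": 1}
    - {"tx": 0, "ty": 0, "tz": 0, "wx": 0, "wy": 0, "wz": 0, "claw": 1}
    - {"tx": 0, "ty": 0, "tz": 0, "wx": 0, "wy": 0, "wz": 0, "claw": 1}

```text
time: 11.53
tool_pos: [0.4476, -0.1786, 0.3043]
tool_rot: [0.994, 0.113, 0.001, 0.0]
force: [-0.4, 0.1, -0.2]
gripper_width: 0.0004
grasp_force: 0.0
```

```bash
python3 -c "
from cam import *
rel();c=cap('wrist');s=cap('side')
o=np.zeros((600,800,3),np.uint8);o[:320,:512]=cv2.resize(c['frame'],(512,320));o[320:600,:400]=cv2.resize(s['frame'][150:255,235:385],(400,280));cv2.imwrite('pics/e.png',o)"
```

```text
t 11.5333 rel mm [-4.4 52.9] z 0.3043 xang 13.0 tilt [ 0.002 -0.001] F [-0.4  0.1 -0.2]
```

View pics/e.png

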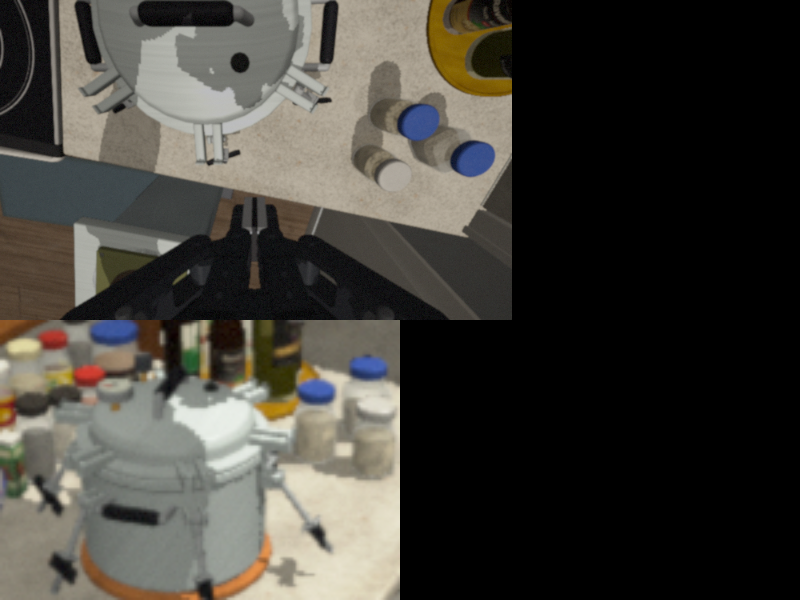

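The front bolt now hangs out and down: its nut is at about (225,155) in the wrist view and (318,535) in the side view. The lug is empty, and the lid and jars look undisturbed. I'll let it settle, then hand in.

Emit:
servo_tool:
  series:
    - {"tx": 0, "ty": 0, "tz": 0, "wx": 0, "wy": 0, "wz": 0, "claw": 1}
    - {"tx": 0, "ty": 0, "tz": 0, "wx": 0, "wy": 0, "wz": 0, "claw": 1}
    - {"tx": 0, "ty": 0, "tz": 0, "wx": 0, "wy": 0, "wz": 0, "claw": 1}
    - {"tx": 0, "ty": 0, "tz": 0, "wx": 0, "wy": 0, "wz": 0, "claw": 1}
    - {"tx": 0, "ty": 0, "tz": 0, "wx": 0, "wy": 0, "wz": 0, "claw": 1}
    - {"tx": 0, "ty": 0, "tz": 0, "wx": 0, "wy": 0, "wz": 0, "claw": 1}
    - {"tx": 0, "ty": 0, "tz": 0, "wx": 0, "wy": 0, "wz": 0, "claw": 1}
    - {"tx": 0, "ty": 0, "tz": 0, "wx": 0, "wy": 0, "wz": 0, "claw": 1}
    - {"tx": 0, "ty": 0, "tz": 0, "wx": 0, "wy": 0, "wz": 0, "claw": 1}
    - {"tx": 0, "ty": 0, "tz": 0, "wx": 0, "wy": 0, "wz": 0, "claw": 1}
    - {"tx": 0, "ty": 0, "tz": 0, "wx": 0, "wy": 0, "wz": 0, "claw": 1}
    - {"tx": 0, "ty": 0, "tz": 0, "wx": 0, "wy": 0, "wz": 0, "claw": 1}

```text
time: 12.63
tool_pos: [0.4471, -0.1779, 0.3038]
tool_rot: [0.994, 0.114, 0.0, 0.0]
force: [0.2, -0.3, -0.2]
gripper_width: 0.0003
grasp_force: 0.0
```

```bash
python3 -c "
from rig import bot
print(bot.finish_job())"
```

```text
the job is handed in; nothing more can be done
None
```

I unscrewed the front clamp's wing nut with three fingertip strokes and pushed its bolt out, and in the last pictures it hangs open with the lid and jars looking undisturbed; I handed the job in at about 12.6 s, and no verdict came back.

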